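# Level the bottle shelf with the spirit level and keep it pressed

## Task

The bottle turntable keeps creeping round because the small plank shelf it belongs on leans. Lay the spirit level squarely on the raised wooden strip on the shelf so that it covers the strip, let go of it, and turn the wing head of the levelling foot until the bubble stands centred between its two lines; then press the level down on its rubber pad with a firm but gentle push (about 10 N) and finish while still pressing, the bubble still centred. Leave the bottles and the other things on the table where they are.

Things in the scene. Friction and masses are not known exactly. Their poses are not given: they have to be found in the camera images.
- level: Spirit level, a loose grey aluminium bar 160 mm long (its y), 40 mm wide (x), 34 mm high, 0.3 kg, lying upright on the table. Origin: centre of its underside, z up. Only the pad and the vial stand above the bar. Grip it across its width near the middle. Either end may point either way on the strip.
- pad (a point): Middle of the top of the level's black rubber press pad, 26 x 26 mm, over the level's centre, 42 mm above its underside. Pressed far from the middle the level tips a little and the bubble wanders.
- bubble (a joint): Place (m) of the pale 16 mm bubble in the level's vial, along the level's y; 0 is midway between the two dark lines (11 mm either side), + towards the level's +y end; stops at +-0.018. It goes to the higher end, 0.7 mm per milliradian of slope, settling in about a second; meaningless while the level is carried.
- vial (a point): Middle of the yellow-green vial on the level's top, 54 mm long along the level's y, 18 mm wide, midway between its two dark lines; 45 mm from the level's centre towards its +y, 36 mm above its underside.
- shelf: Plank shelf 160 mm (its x) by 310 mm (its y), 18 mm thick, top about 70 mm above the table, on a steel stand bolted to the table. It pivots on a rod under the middle of the strip. Origin: on the rod's axis, 10 mm below the shelf's top; z up, y along the shelf towards the foot (foot axis at y = 165 mm; the other end at y = -105 mm). At the start the foot end is up to 4 mm too low.
- rest (a point): Middle of the top of the raised wooden strip fixed on the shelf, 40 mm (x) by 160 mm (y), about 80 mm above the table (10 mm above the shelf); its axes are the shelf's. The level's underside covers it exactly when squarely on it.
- foot_grip (a point): On the axis of the foot's wing head, 165 mm from the strip's middle. The head: an upright black bar 46 mm long (this x), 14 mm thick (y), 30 mm high; point 10 mm below its top, 36 mm above the shelf. Clockwise from above raises this end, moving the bubble 7 mm per rad towards the foot; 1.1 to 2.3 rad needed at the start. Friction 0.09 N m; stays where left.
- bottle0: Yellow plastic bottle, 64 mm wide, 190 mm tall, standing on the turntable; bystander. Origin: centre of its underside.
- bottle1: The other yellow bottle, alike; bystander.
- tumbler: Glass tumbler, 72 mm wide, 100 mm tall; bystander. Origin: centre of its underside.
- lid: Round green silicone lid, 90 mm wide, 18 mm high with its knob; bystander.
- opener: Chrome bottle opener, about 112 mm long (its x), lying flat; bystander.
- coaster: Round cork coaster, 90 mm wide, 8 mm thick; bystander.
There are look-alikes about, which are no part of the job. Of the things that look like the level, the smallest one is meant.

How it is judged:
On the way, in this order (a step that is already met when the one before it is completed fails the run):
1. the level lies squarely on the shelf's strip, let go (horizontal distance between level and rest below 0.012 m and z of level in the frame of rest between -0.004 and 0.004 m and angle between the y axis of level and the y axis of shelf, either way round below 0.1 rad and contact force between the fingers and level below 0.1 N and linear speed of level below 0.02 m/s), for 0.2 s.
2. with the level lying there, the foot is turned until the bubble is centred (horizontal distance between level and rest below 0.012 m and z of level in the frame of rest between -0.004 and 0.004 m and angle between the y axis of level and the y axis of shelf, either way round below 0.1 rad and value of joint bubble between -0.003 and 0.003 m and angle between shelf's own z axis and vertical below 0.0045 rad), for 0.3 s.
At the end, for the whole second after the job is handed in: Fingers still press the level (over 2.5 N), which bears on the shelf with 6.5 to 40 N, its own weight of about 3 N included; it lies on the strip within 12 mm, 4 mm in height and 0.10 rad; the bubble is within 3 mm of the vial's middle and the shelf within 0.0045 rad of level (all of step 2 and contact force between the fingers and level above 2.5 N and contact force between level and shelf between 6.5 and 40 N and linear speed of level below 0.02 m/s); the arm keeps its last pose, push and grip.
It fails at once if a bottle, the tumbler, the lid, the opener or the coaster is shifted by more than 30 mm (distance of any of bottle0, bottle1, tumbler, lid, opener, coaster from where it was at the start of the episode above 0.03 m).
It fails at once if a bottle or the tumbler is knocked over (angle between any of bottle0, bottle1, tumbler's own z axis and vertical above 0.5 rad).
It also fails if it takes over 70 s, if anything falls off the work surface, if the arm or the gripper's body presses on something with over 40 N, if the wrist force passes 120 N, or if a joint passes its speed limit or range.

## Robot

A 7-joint arm with a two-finger parallel gripper is mounted at the origin on the work surface. World frame = base frame: x ahead of the robot, y to its left, z up, the work surface at z = 0. Lengths are in m, angles in rad, forces in N, time in s.
With the tool pointing down it reaches from about 0.4 to 0.85 m from the base axis. Payload 4.4 kg.
Tool frame: the origin (TCP) lies at the centre of the arm's flange, where the gripper is bolted on; the fingertips stand 199 mm ahead of it and the grasp point (between the pads) lies 180 mm ahead of it (ctrl.hold_point_z is the distance from the TCP to the grasp point, in m); z points along the fingers, y is the line along which they close (so a half turn about z gives the same grasp; the last joint's range is limited). The gripper opens to 94 mm and grips with 3 to 60 N. Pads are 16 mm wide; open, the fingers measure 119 mm over their backs; the gripper's body (75 mm by 177 mm) begins 78 mm behind the grasp point.
Start: joints at [-0.066, 0.628, 0.038, 1.517, -0.027, 0.996, -0.02], TCP at [0.65, 0, 0.405] pointing down, gripper open.
Joint ranges: [-3.06, 3.06], [-0.37, 2.12], [-1.25, 1.32], [0.18, 2.47], [-1.1, 4.24], [0.23, 1.98], [-2.94, 2.94]. Speed limits (rad/s): [2.57, 2.57, 3.14, 3.14, 3.14, 3.14, 3.14].

## Interface

Orientations are given as a unit quaternion [x, y, z, w].
In Python, from plant import ctrl gives the robot as it stands. The module is installed in compiled form; this text tells all that it offers.
- The arm moves only by the tool play_rows, never from a script. Its argument "increments" is a list of rows, each a list of 6 numbers: the shift along the tool's x, y, z normalised to -1 to 1, where 1 is 0.1 m, then the turn, a rotation vector about the tool's x, y, z normalised to -1 to 1, where 1 is 30 degrees. A call has 1 to 8 rows; each row shifts and turns the commanded pose from where the row before left it, along the tool's axes as they then stand; what a row does not reach is not made up. A row lasts 1/8 s, in which the tool goes at most 62.5 mm and 10.7 degrees, less where a joint would pass 70% of its speed; a pose out of reach is approached as far as the arm can. A call with a number of a shift or a turn outside -1 to 1 is refused whole. A call with a gripper value outside its range is refused whole. "hand" is the finger opening in mm, from 0 to 94, set as the call begins (left out, the last holds). The fingers move at their own pace and stop on an object; "newtons" is the grip in N (left out, the last holds). Time passes only in rows, so rows that do not move let the fingers close. It gives the time, the measured TCP pose, the force, the opening and the grip force at its end, in the units of the state.
- ctrl.observe(): the state, without advancing time (a new reading comes with each control period).
- ctrl.grab_frame(name): name is "scene" or "side" or "wrist"; returns the picture (480x640x3 uint8, red, green, blue); there is no depth.
- ctrl.camera_info(name): a dict with "fov_y" (degrees; the focal length in pixels is half the picture's height over the tangent of half this angle, whatever the lens; pixels are square), "cx", "cy" (the principal point, pixels), "xyz" and "orientation" of the camera in the world; the wrist camera has in their place "T_tool_cam" (4x4, takes a point from camera to tool coordinates, whose origin is the TCP and whose axes are the flange's). Camera axes: x right, y up, looking along -z (the intrinsics and any distortion apply to the point x, -y, -z); pixel columns grow to the right and rows downward; lengths in m; the calibration is good to about 2 mm. A picture is of the moment at which its call begins: read the wrist's pose just before it. camera_info takes no time and is no camera call.
- ctrl.finish_job(): hands the job in; it is judged then, once.
Trained networks look in the newest picture that a camera, given by its name, has taken for a name from the list of things; names that differ only in an ending like _2 or _b are one class to them, and where a whole thing is asked for, a point or a joint stands for the part that bears it (a point fixed in the world has none). Each returns a list of dicts, best first, with "conf" (0 to 1); they miss things now and then, are a little off and sometimes report something else, mostly with a low value. They report only what shows in the picture. A call takes as long as a camera call. They do not tell look-alikes from the thing itself.
- ctrl.find_in(name, camera): "extent" ([left, top, right, bottom] as shares, 0 to 1, of the picture: columns of its width, rows of its height, round what is visible of it).
- ctrl.trace(name, camera): "region" (480x640 bool, what is visible of it) and "extent" ([left, top, right, bottom] as shares, 0 to 1, of the picture: columns of its width, rows of its height, round what is visible of it).
- ctrl.spot_point(name, camera): "location" ([column, row] as shares, 0 to 1, of the picture: columns of its width, rows of its height: a listed point, or the origin of a listed thing).
The state is a dict: "time": time; "q": joint angles; "qvel": joint speeds; "effort": joint torques, N m; "ee_pos": TCP position; "orientation": TCP orientation; "wrist_force": force on the tool from outside, world axes, zero at the start; "wrist_torque": the same for the moment, N m; "grip_width": finger opening in m; "grasp_force": force on a finger pad.
Only numpy, scipy, OpenCV 4.12 (cv2) and the standard library are available. Lean on these libraries where they do the work, as an engineer would, in place of code of your own. Each camera call takes 0.05 s, during which the arm holds its last target. There are 200 camera calls.

## Working session

There is one attempt and no reset: what is moved stays moved. The work goes in short steps, Python scripts to look and compute and a tool call to move; the robot and the scene stay as the last step left them, time stands still between calls to the robot, and variables do not carry over. Pictures are saved under pics/ and viewed, at most 10 in all, crops included, and the job is handed in when it is done.

Besides the shell and the picture viewer there is one more tool, called after "Emit:" by a JSON object that holds its "op" and its "data", one argument or row to a line. play_rows: Moves the arm, as the interface text tells. Its arguments: {"type":"object","properties":{"increments":{"type":"array"},"hand":{"type":"number"},"newtons":{"type":"number"}},"required":["increments"]}

```bash
mkdir -p pics
cat > h.py <<'E'
import numpy as np, cv2
from scipy.spatial.transform import Rotation as R
from plant import ctrl
def cam(name,st=None):
    i=ctrl.camera_info(name); f=240/np.tan(np.radians(i["fov_y"])/2)
    if "T_tool_cam" in i:
        T=np.array(i["T_tool_cam"]); st=st or ctrl.observe()
        r=R.from_quat(st["orientation"]).as_matrix()
        return f,i["cx"],i["cy"],r@T[:3,3]+st["ee_pos"],r@T[:3,:3],i
    return f,i["cx"],i["cy"],np.array(i["xyz"]),R.from_quat(i["orientation"]).as_matrix(),i
def dist(i):
    d=i.get("distortion",i.get("dist",None))
    return None if d is None else np.array(d,float)
def ray(c,px):
    f,cx,cy,p,r,i=c
    K=np.array([[f,0,cx],[0,f,cy],[0,0,1]])
    u=cv2.undistortPoints(np.array([[px]],float),K,dist(i))[0,0]
    return p, r@np.array([u[0],-u[1],-1])
def onz(c,px,z):
    p,d=ray(c,px); return p+d*(z-p[2])/d[2]
def proj(c,X):
    f,cx,cy,p,r,i=c; v=r.T@(np.array(X)-p)
    K=np.array([[f,0,cx],[0,f,cy],[0,0,1]])
    return cv2.projectPoints(np.array([[v[0],-v[1],-v[2]]]),np.zeros(3),np.zeros(3),K,dist(i))[0].ravel()
E
python3 - <<'E'
from h import *
ims=[]
for n in("scene","side","wrist"):
    print(n,ctrl.camera_info(n))
    im=ctrl.grab_frame(n); cv2.imwrite(f"pics/{n}0.png",im[:,:,::-1]); ims.append(im)
    for t in("level","rest","foot_grip","pad","vial"):
        print(t,[(round(d["conf"],2),np.round(np.array(d["location"])*[640,480]).tolist()) for d in ctrl.spot_point(t,n)])
E
```

```text
scene {'fov_y': 45.87125362418377, 'cx': 313.7961751104089, 'cy': 257.87025439001775, 'xyz': array([ 1.36393477, -0.29978224,  1.61399341]), 'orientation': array([0.19966687, 0.15980834, 0.61824647, 0.74321312])}
level [(0.94, [153.0, 312.0]), (0.84, [266.0, 216.0]), (0.67, [284.0, 265.0])]
rest [(0.93, [382.0, 261.0])]
foot_grip [(0.67, [434.0, 251.0])]
pad [(0.96, [265.0, 205.0]), (0.67, [282.0, 256.0])]
vial [(0.84, [293.0, 251.0]), (0.82, [275.0, 198.0]), (0.79, [167.0, 293.0]), (0.37, [284.0, 265.0])]
side {'fov_y': 53.680975521441106, 'cx': 315.35461536347793, 'cy': 241.2022405139655, 'xyz': array([-0.108627  ,  0.53095552,  0.85856688]), 'orientation': array([-0.14978602,  0.39406805,  0.83978446, -0.34210608])}
level [(0.93, [417.0, 186.0]), (0.75, [346.0, 262.0]), (0.73, [417.0, 289.0])]
rest [(0.86, [238.0, 279.0])]
foot_grip [(0.93, [173.0, 305.0])]
pad [(0.89, [416.0, 169.0]), (0.85, [351.0, 247.0]), (0.68, [417.0, 275.0])]
vial [(0.88, [413.0, 182.0]), (0.74, [348.0, 265.0]), (0.74, [416.0, 296.0])]
wrist {'fov_y': 68.70862893209429, 'cx': 322.7502347738042, 'cy': 242.52468730389782, 'T_tool_cam': array([[-5.55758764e-05,  9.71661518e-01,  2.36376589e-01,
         6.80456254e-02],
       [ 9.99999950e-01,  1.27695352e-04, -2.89795138e-04,
         1.36679341e-03],
       [-3.11766976e-04,  2.36376561e-01, -9.71661476e-01,
         1.95167155e-02],
       [ 0.00000000e+00,  0.00000000e+00,  0.00000000e+00,
         1.00000000e+00]])}
level [(0.74, [180.0, 390.0])]
rest [(0.76, [220.0, 149.0])]
foot_grip [(0.34, [322.0, 426.0])]
pad [(0.59, [167.0, 413.0])]
vial []
```

View pics/scene0.png

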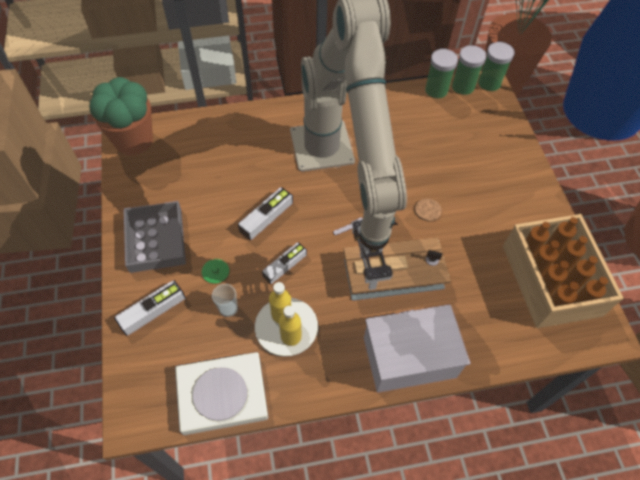

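View pics/side0.png

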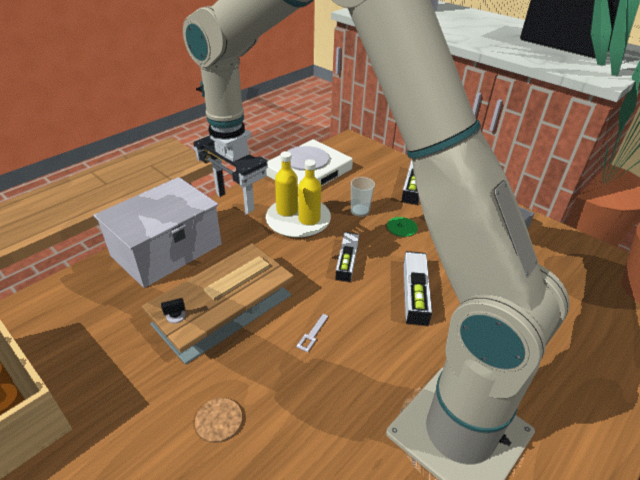

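Run:
```python
from h import *
c=cam("scene");s=cam("side")
def tri(a,b):
    p,d=ray(c,a);q,e=ray(s,b);d/=np.linalg.norm(d);e/=np.linalg.norm(e)
    t=np.linalg.lstsq(np.c_[d,-e],q-p,rcond=None)[0];x,y=p+d*t[0],q+e*t[1]
    return np.round((x+y)/2,3),round(np.linalg.norm(x-y),4)
print("rest",tri([382,261],[238,279]),"foot",tri([434,251],[173,305]))
for n,cc,L in(("scene",c,[[153,312],[266,216],[284,265]]),("side",s,[[417,186],[346,262],[417,289]])):
    for a in L: print(n,a,onz(cc,a,0).round(3))
for n,cc,L in(("scene",c,[[265,205],[282,256]]),("side",s,[[416,169],[351,247],[417,275]])):
    for a in L: print(n,"pad",a,onz(cc,a,.042).round(3))
```

```text
rest (array([0.556, 0.081, 0.078]), np.float64(0.0035)) foot (array([0.567, 0.241, 0.107]), np.float64(0.0003))
scene [153, 312] [ 0.565 -0.641  0.   ]
scene [266, 216] [ 0.274 -0.246  0.   ]
scene [284, 265] [ 0.473 -0.216  0.   ]
side [417, 186] [ 0.545 -0.653  0.   ]
side [346, 262] [ 0.468 -0.21   0.   ]
side [417, 289] [ 0.275 -0.261  0.   ]
scene pad [265, 205] [ 0.257 -0.244  0.042]
scene pad [282, 256] [ 0.463 -0.219  0.042]
side pad [416, 169] [ 0.573 -0.677  0.042]
side pad [351, 247] [ 0.469 -0.227  0.042]
side pad [417, 275] [ 0.284 -0.262  0.042]
```

The scene picture shows three level look-alikes: A (153,308), B (266,212) and C (284,263). C is clearly the shortest, which fits "the smallest". In the side picture it is at (346,260). I'll confirm it in an enlarged crop with measured lengths.

Run:
```python
from h import *
im=cv2.imread("pics/scene0.png")
cv2.imwrite("pics/cropC.png",cv2.resize(im[180:340,100:320],None,fx=3.6,fy=3.6,interpolation=cv2.INTER_CUBIC))
ctrl.grab_frame("scene"); c=cam("scene")
for d in ctrl.trace("level","scene"):
    ys,xs=np.nonzero(d["region"])
    P=np.array([onz(c,[x,y],.03)[:2] for x,y in zip(xs,ys)],np.float32)
    print(round(d["conf"],2),xs.mean().round(),ys.mean().round(),cv2.minAreaRect(P*1000))
print(ctrl.observe()["ee_pos"])
for q in ("rest","foot_grip"): print(ctrl.observe()["orientation"])
```

```text
0.91 265.0 213.0 ((278.50604248046875, -246.95468139648438), (79.98823547363281, 231.65469360351562), 37.65935516357422)
0.76 149.0 307.0 ((559.943115234375, -642.591064453125), (78.58509826660156, 215.97421264648438), 28.215879440307617)
0.63 284.0 262.0 ((479.4666748046875, -213.82461547851562), (55.026737213134766, 166.59393310546875), 35.82136917114258)
[6.50006867e-01 3.91797272e-05 4.04688760e-01]
[ 7.07104203e-01  7.07109359e-01  2.11852510e-05 -4.07907659e-06]
[ 7.07104203e-01  7.07109359e-01  2.11852510e-05 -4.07907659e-06]
```

View pics/cropC.png

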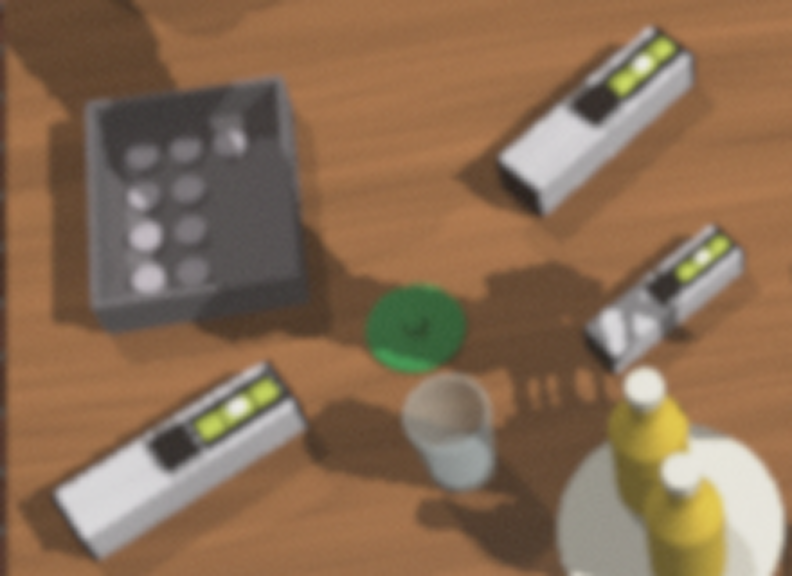

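C at crop (665,300) is the smallest: it measures about 160 × 50 mm including its visible side, against about 220 mm for the other two. Its vial end points to -x,+y. So C is the level, at about (0.47,-0.215) with yaw about 36°. Moving over it next, x first to stay clear of the bottles.

Run:
```python
from h import *
c=cam("scene");s=cam("side");ctrl.grab_frame("side")
for t in("bottle0","tumbler","lid","opener","coaster"):
  for n,k in(("scene",c),("side",s)):
    print(t,n,[(round(d["conf"],2),onz(k,np.array(d["location"])*[640,480],.02 if t=="bottle0" else 0)[:2].round(3).tolist()) for d in ctrl.spot_point(t,n)[:3]])
```

```text
bottle0 scene [(0.93, [0.733, -0.227]), (0.77, [0.659, -0.246]), (0.34, [0.607, -0.414])]
bottle0 side [(0.93, [0.729, -0.247]), (0.71, [0.646, -0.261]), (0.64, [0.353, 0.043])]
tumbler scene [(0.66, [0.596, -0.422]), (0.35, [0.371, 0.034]), (0.16, [0.635, -0.258])]
tumbler side [(0.71, [0.462, -0.199]), (0.7, [0.588, -0.406]), (0.35, [0.663, 0.202])]
lid scene [(0.8, [0.445, -0.433])]
lid side [(0.62, [0.458, -0.446])]
opener scene [(0.7, [0.341, 0.31]), (0.4, [0.367, 0.028])]
opener side [(0.69, [0.364, 0.031])]
coaster scene [(0.86, [0.335, 0.31])]
coaster side [(0.83, [0.343, 0.302])]
```

Emit:
{"op": "play_rows", "data": {
  "increments": [
    [0,-0.45,0,0,0,0],
    [0,-0.45,0,0,0,0],
    [0,-0.45,0,0,0,0],
    [0,-0.45,0,0,0,0],
    [-0.5,0,0,0,0,0],
    [-0.5,0,0,0,0,0],
    [-0.5,0,0,0,0,0],
    [-0.5,0,0,0,0,0]
  ],
  "hand": 94
}}

```text
time: 2.55
ee_pos: [0.47, -0.2015, 0.405]
orientation: [0.707, 0.707, 0.0, 0.0]
wrist_force: [0.4, 0.2, 0.4]
grip_width: 0.0938
grasp_force: 0.0
```

Emit:
{"op": "play_rows", "data": {
  "increments": [
    [-0.15,0,0,0,0,-0.3],
    [0,0,0,0,0,-0.3],
    [0,0,0,0,0,-0.3],
    [0,0,0,0,0,-0.3],
    [0,0,0,0,0,0],
    [0,0,0,0,0,0]
  ]
}}

```text
time: 3.3
ee_pos: [0.47, -0.2151, 0.4048]
orientation: [0.455, 0.89, 0.0, 0.0]
wrist_force: [0.7, -0.0, -0.8]
grip_width: 0.094
grasp_force: 0.0
```

Run:
```python
from h import *
st=ctrl.observe(); im=ctrl.grab_frame("wrist"); c=cam("wrist",st); cv2.imwrite("pics/w1.png",im[:,:,::-1])
for t,z in(("level",0),("pad",.042),("vial",.036)):
    for d in ctrl.spot_point(t,"wrist"): 
        px=np.array(d["location"])*[640,480]; print(t,round(d["conf"],2),px.round(),onz(c,px,z).round(4))
for d in ctrl.trace("level","wrist"):
    ys,xs=np.nonzero(d["region"]); P=np.array([onz(c,[x,y],.034)[:2] for x,y in zip(xs,ys)],np.float32)
    print(round(d["conf"],2),xs.mean(),ys.mean(),cv2.minAreaRect(P*1000))
```

```text
level 0.58 [157. 137.] [ 0.2779 -0.2451  0.    ]
level 0.56 [327. 222.] [ 0.4764 -0.2138  0.    ]
pad 0.71 [126. 135.] [ 0.2706 -0.251   0.042 ]
pad 0.57 [325. 230.] [ 0.4748 -0.2165  0.042 ]
vial 0.64 [116.  65.] [ 0.231  -0.2039  0.036 ]
vial 0.59 [327. 182.] [ 0.4483 -0.1767  0.036 ]
0.86 138.9267607249369 122.0028102775866 ((277.98876953125, -243.79812622070312), (71.76679992675781, 217.31442260742188), 37.42082977294922)
0.63 324.71373493975904 222.0 ((473.83734130859375, -215.33644104003906), (41.891624450683594, 161.61355590820312), 33.1005744934082)
```

View pics/w1.png

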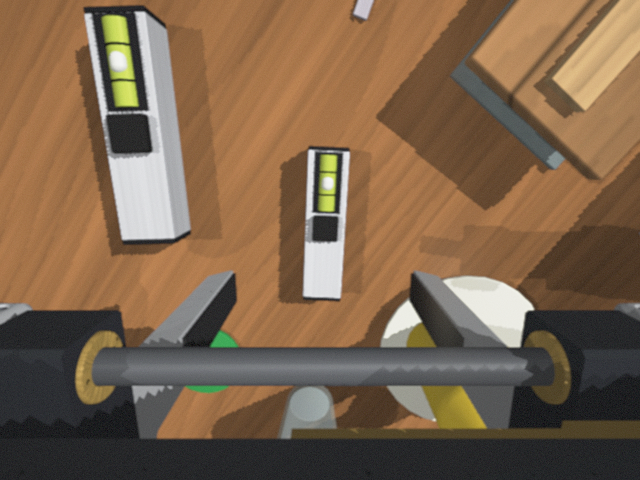

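The wrist picture shows the small level at pixels (304–348, 148–299), with its pad at (325,229) and its vial at (328,182). That gives the pose (0.474,-0.2155) with yaw about 33.4°, so I'll align, descend and grip.

Emit:
{"op": "play_rows", "data": {
  "increments": [
    [-0.03,0.03,0.3,0,0,0.08],
    [0,0,0.4,0,0,0],
    [0,0,0.4,0,0,0],
    [0,0,0.4,0,0,0],
    [0,0,0.3,0,0,0],
    [0,0,0.2,0,0,0],
    [0,0,0,0,0,0]
  ]
}}

```text
time: 4.42
ee_pos: [0.4738, -0.2153, 0.2034]
orientation: [0.473, 0.881, -0.0, -0.001]
wrist_force: [-0.1, -0.3, -0.5]
grip_width: 0.0937
grasp_force: 0.0
```

Emit:
{"op": "play_rows", "data": {
  "increments": [
    [0,0,0,0,0,0],
    [0,0,0,0,0,0],
    [0,0,0,0,0,0],
    [0,0,0,0,0,0],
    [0,0,0,0,0,0],
    [0,0,0,0,0,0]
  ],
  "hand": 20,
  "newtons": 25
}}

```text
time: 5.18
ee_pos: [0.474, -0.2158, 0.2047]
orientation: [0.473, 0.881, -0.0, -0.0]
wrist_force: [-0.3, -0.5, 0.6]
grip_width: 0.0397
grasp_force: 25.0
```

Emit:
{"op": "play_rows", "data": {
  "increments": [
    [0,0,-0.2,0,0,0],
    [0,0,-0.4,0,0,0],
    [0,0,-0.4,0,0,0],
    [0,0,-0.4,0,0,0],
    [0,0,-0.4,0,0,0],
    [0,0,-0.2,0,0,0.25]
  ]
}}

```text
time: 5.92
ee_pos: [0.4741, -0.2157, 0.4063]
orientation: [0.531, 0.848, 0.0, 0.001]
wrist_force: [0.6, -0.1, -3.3]
grip_width: 0.0397
grasp_force: 25.0
```

Emit:
{"op": "play_rows", "data": {
  "increments": [
    [0,0,0,0,0,0.25],
    [0,0,0,0,0,0.25],
    [0,0,0,0,0,0.25],
    [0,0,0,0,0,0.25],
    [0.6,0.2,0,0,0,0],
    [0.6,0.2,0,0,0,0],
    [0.6,0.2,0,0,0,0],
    [0,0,0,0,0,0]
  ]
}}

```text
time: 6.92
ee_pos: [0.5466, -0.0354, 0.4038]
orientation: [0.727, 0.687, 0.001, -0.002]
wrist_force: [0.4, -1.0, -3.1]
grip_width: 0.0401
grasp_force: 25.0
```

Run:
```python
from h import *
for k in range(4): ctrl.grab_frame("wrist")
st=ctrl.observe(); im=ctrl.grab_frame("wrist"); c=cam("wrist",st); cv2.imwrite("pics/w2.png",im[:,:,::-1])
print(st["ee_pos"],st["grip_width"])
for t,z in(("rest",.08),("foot_grip",.105),("shelf",.06)):
    for d in ctrl.spot_point(t,"wrist"): 
        px=np.array(d["location"])*[640,480]; print(t,round(d["conf"],2),px.round(),onz(c,px,z).round(4))
for t,z in (("shelf",.07),("rest",.07)):
  for d in ctrl.trace(t,"wrist"):
    ys,xs=np.nonzero(d["region"]); P=np.array([onz(c,[x,y],z)[:2] for x,y in zip(xs,ys)],np.float32)
    print(t,round(d["conf"],2),xs.mean(),ys.mean(),cv2.minAreaRect(P*1000))
```

```text
[ 0.54474834 -0.04373829  0.40422456] 0.04009107439594012
rest 0.75 [335.  87.] [0.5644 0.0779 0.08  ]
shelf 0.84 [335.  93.] [0.565  0.0763 0.06  ]
shelf 0.76 341.97631801522414 87.67355824953795 ((566.3037719726562, 57.839569091796875), (174.333984375, 159.5386199951172), 87.2029037475586)
rest 0.79 341.8848938904737 87.8087520767374 ((565.6859130859375, 57.82693862915039), (174.6833038330078, 159.9310760498047), 87.29911804199219)
```

View pics/w2.png

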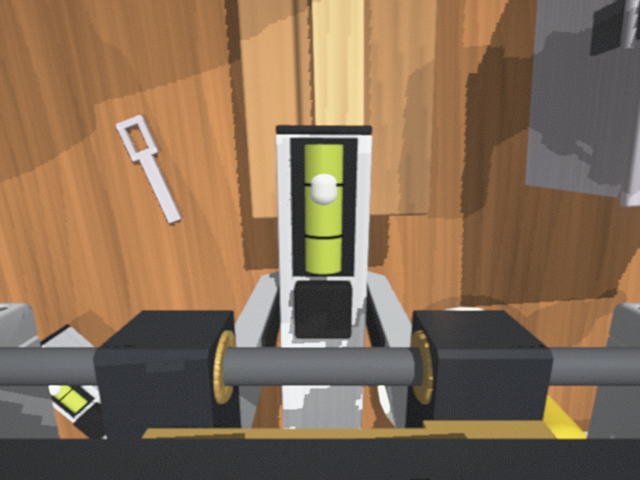

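The wrist picture shows the level held straight, with its top at columns 278–370. The strip is ahead at columns 313–364, rows 0–120, and partly hidden. I'll rise to see its far end and compare that with the strip corners in the side picture.

Emit:
{"op": "play_rows", "data": {
  "increments": [
    [0,0,-0.3,0,0,0],
    [0,0.1,-0.4,0,0,0],
    [0,0.1,-0.4,0,0,0],
    [0,0,-0.3,0,0,0],
    [0,0,0,0,0,0],
    [0,0,0,0,0,0],
    [0,0,0,0,0,0],
    [0,0,0,0,0,0]
  ]
}}

```text
time: 8.43
ee_pos: [0.5653, -0.0436, 0.5436]
orientation: [0.731, 0.683, -0.001, -0.001]
wrist_force: [0.1, -0.3, -2.2]
grip_width: 0.0398
grasp_force: 25.0
```

Run:
```python
from h import *
st=ctrl.observe(); im=ctrl.grab_frame("wrist"); c=cam("wrist",st); cv2.imwrite("pics/w3.png",im[:,:,::-1])
np.save("w3pose.npy",np.r_[st["ee_pos"],st["orientation"]])
print(st["ee_pos"],st["orientation"],np.abs(st["qvel"]).max())
a=cv2.resize(im[0:200,220:460,::-1],None,fx=2.2,fy=2.2); s0=ctrl.grab_frame("side"); cv2.imwrite("pics/side1.png",s0[:,:,::-1])
b=cv2.resize(s0[230:350,130:310,::-1],None,fx=3,fy=3.667,interpolation=cv2.INTER_CUBIC)
b=cv2.resize(s0[240:340,140:300,::-1],None,fx=3.3,fy=3.3,interpolation=cv2.INTER_CUBIC); o=np.zeros((800,528,3),np.uint8)
o=np.zeros((600,800,3),np.uint8)
a=cv2.resize(im[0:200,270:410,::-1],None,fx=2.8,fy=2.8); o[:560,:392]=a
b=cv2.resize(s0[240:330,140:300,::-1],None,fx=2.5,fy=2.5,interpolation=cv2.INTER_CUBIC); o[:225,398:798]=b
cv2.imwrite("pics/w3c.png",o)
for t,z in(("rest",.08),("foot_grip",.105)):
    for d in ctrl.spot_point(t,"wrist"): 
        px=np.array(d["location"])*[640,480]; print(t,round(d["conf"],2),px.round(),onz(c,px,z).round(4))
```

```text
[ 0.56527511 -0.04356533  0.54357639] [ 7.30767854e-01  6.82625323e-01 -7.10453544e-04 -7.12038980e-04] 0.009326112886512226
rest 0.81 [314. 112.] [0.5642 0.077  0.08  ]
```

View pics/w3c.png

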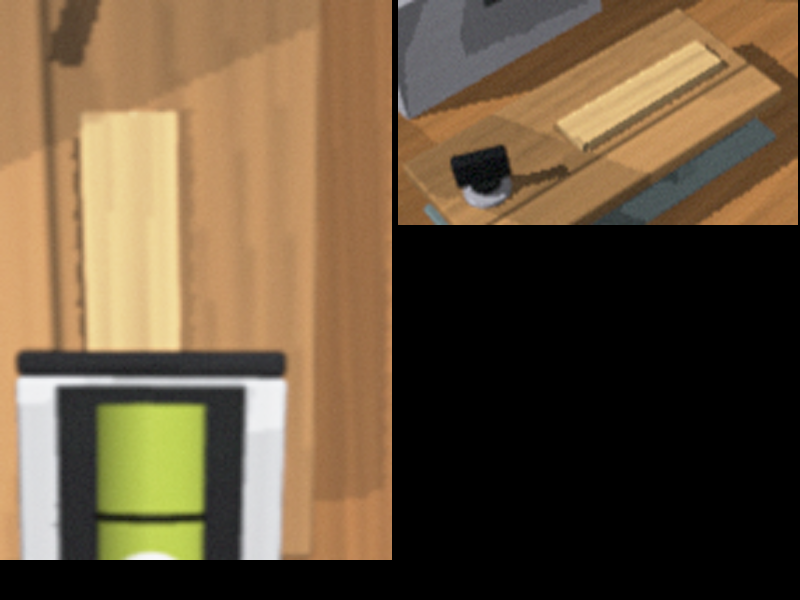

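The picture shows the strip's far edge at crop row 111 and its sides at x 80/178 (far) and 87/181 (near). The side inset gives the top corners at about (556,127), (583,143), (703,40) and (727,63).

Run:
```python
from h import *
p=np.load("w3pose.npy"); st=dict(ee_pos=p[:3],orientation=p[3:])
c=cam("wrist",st); s=cam("side")
for q in((80,112),(178,110),(87,350),(181,350)): print("w",onz(c,[270+q[0]/2.8,q[1]/2.8],.08).round(4))
for q in((556,127),(583,143),(703,40),(727,63)): print("s",onz(s,[140+(q[0]-398)/2.5,240+q[1]/2.5],.08).round(4))
# held level
for q in((18,376),(286,376)): print("lev end",onz(c,[270+q[0]/2.8,q[1]/2.8],p[2]-.204+.034).round(4))
print(R.from_quat(p[3:]).as_matrix().round(3))
```

```text
w [0.5518 0.1558 0.08  ]
w [0.5917 0.1538 0.08  ]
w [0.547  0.0636 0.08  ]
w [0.5873 0.0608 0.08  ]
s [0.5794 0.1592 0.08  ]
s [0.5463 0.154  0.08  ]
s [ 0.5743 -0.0117  0.08  ]
s [ 0.5332 -0.0061  0.08  ]
lev end [0.5527 0.0347 0.3736]
lev end [0.5918 0.032  0.3736]
[[ 0.068  0.998 -0.002]
 [ 0.998 -0.068  0.   ]
 [-0.    -0.002 -1.   ]]
```

Emit:
{"op": "play_rows", "data": {
  "increments": [
    [0.2,-0.02,0.4,0,0,-0.03],
    [0.2,-0.02,0.4,0,0,0],
    [0.2,-0.02,0.4,0,0,0],
    [0.18,-0.015,0.4,0,0,0],
    [0,0,0.4,0,0,0],
    [0,0,0.3,0,0,0],
    [0,0,0.14,0,0,0],
    [0,0,0,0,0,0]
  ]
}}

```text
time: 9.62
ee_pos: [0.5624, 0.0347, 0.3003]
orientation: [0.725, 0.688, -0.0, -0.0]
wrist_force: [-0.0, -0.9, -3.1]
grip_width: 0.0399
grasp_force: 25.0
```

Run:
```python
from h import *
for k in range(5): ctrl.grab_frame("wrist")
st=ctrl.observe(); im=ctrl.grab_frame("wrist"); c=cam("wrist",st)
np.save("w4pose.npy",np.r_[st["ee_pos"],st["orientation"]])
print(st["ee_pos"],st["orientation"],st["wrist_force"])
cv2.imwrite("pics/w4c.png",cv2.resize(im[0:220,220:440,::-1],None,fx=2.7,fy=2.7))
```

```text
[0.56282937 0.03473152 0.30193847] [0.7254228  0.68830243 0.00100281 0.0007259 ] [-0.42296418 -0.37660365 -2.70908118]
```

View pics/w4c.png

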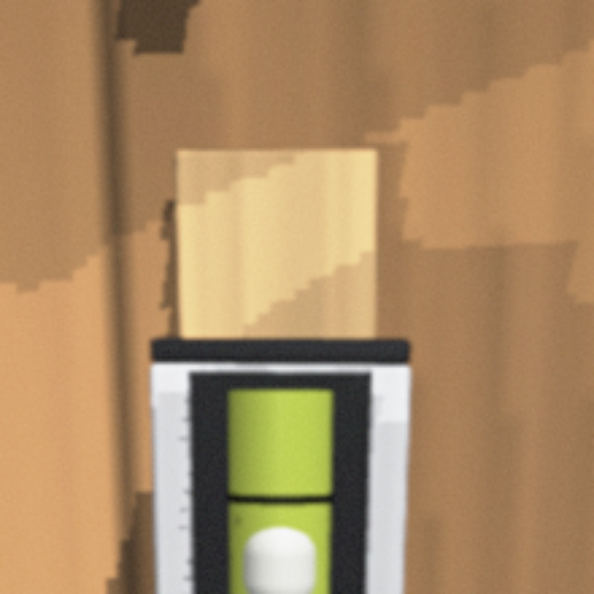

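The strip (crop columns 177–377, far edge at row 150) and the level (151–410, cap edge at row 340) line up laterally to within 1 mm. I'll work out the remaining shift along y.

Run:
```python
from h import *
p=np.load("w4pose.npy"); c=cam("wrist",dict(ee_pos=p[:3],orientation=p[3:]))
f=lambda x,y,z: onz(c,[220+x/2.7,y/2.7],z).round(4)
zt=p[2]-.2047+.034
print("strip",f(177,150,.08),f(377,150,.08),"near",f(180,337,.08),f(376,337,.08))
print("level cap",f(151,340,zt),f(410,340,zt),"bar",f(151,363,zt),f(410,363,zt))
```

```text
strip [0.5516 0.1555 0.08  ] [0.5905 0.1535 0.08  ] near [0.5495 0.121  0.08  ] [0.5893 0.1189 0.08  ]
level cap [0.5497 0.1162 0.1312] [0.589  0.1141 0.1312] bar [0.5495 0.1128 0.1312] [0.589  0.1107 0.1312]
```

Emit:
{"op": "play_rows", "data": {
  "increments": [
    [0.2,0,0,0,0,0],
    [0.194,0,0,0,0,0],
    [0,0,0,0,0,0],
    [0,0,0.08,0,0,0],
    [0,0,0.08,0,0,0],
    [0,0,0,0,0,0],
    [0,0,0,0,0,0]
  ]
}}

```text
time: 10.8
ee_pos: [0.5643, 0.0734, 0.2843]
orientation: [0.726, 0.688, -0.0, -0.0]
wrist_force: [-0.8, -1.1, -2.1]
grip_width: 0.0396
grasp_force: 25.0
```

Emit:
{"op": "play_rows", "data": {
  "increments": [
    [0,0,0,0,0,0],
    [0,0,0,0,0,0],
    [0,0,0,0,0,0],
    [0,0,0,0,0,0]
  ],
  "hand": 80
}}

```text
time: 11.3
ee_pos: [0.5644, 0.0741, 0.2847]
orientation: [0.725, 0.688, 0.0, 0.0]
wrist_force: [-1.1, 0.0, -0.7]
grip_width: 0.0764
grasp_force: 0.0
```

Emit:
{"op": "play_rows", "data": {
  "increments": [
    [0,0,-0.3,0,0,0],
    [0,0,-0.4,0,0,0],
    [0,0,-0.4,0,0,0],
    [0,0,-0.3,0,0,0],
    [0,0,0,0,0,0],
    [0,0,0,0,0,0],
    [0,0,0,0,0,0],
    [0,0,0,0,0,0]
  ]
}}

```text
time: 12.3
ee_pos: [0.5642, 0.0741, 0.4236]
orientation: [0.725, 0.688, -0.001, -0.001]
wrist_force: [0.2, 0.4, -0.1]
grip_width: 0.0803
grasp_force: 0.0
```

```bash
cat > see.py <<'E'
from h import *
import sys
z0=.08
st=ctrl.observe(); im=ctrl.grab_frame("wrist"); c=cam("wrist",st); cv2.imwrite("pics/%s.png"%sys.argv[1],im[:,:,::-1])
print(st["time"],st["ee_pos"],st["orientation"],st["wrist_force"])
for t,z in(("pad",z0+.042),("vial",z0+.036),("bubble",z0+.036),("foot_grip",.103)):
    for d in ctrl.spot_point(t,"wrist")[:2]:
        px=np.array(d["location"])*[640,480]; print(t,round(d["conf"],2),px.round(1),onz(c,px,z).round(4))
E
python3 see.py w5
```

```text
12.3 [0.56418986 0.07407506 0.42362302] [ 7.25369043e-01  6.88359483e-01 -8.11293041e-04 -5.62118962e-04] [ 0.19265516  0.41694038 -0.06080001]
pad 0.8 [326.6 241.4] [0.5683 0.0742 0.122 ]
vial 0.64 [324.9 184. ] [0.5693 0.1207 0.116 ]Traceback (most recent call last):
  File "see.py", line 7, in <module>
    for d in ctrl.spot_point(t,"wrist")[:2]:
             ~~~~~~~~~~~~~~~^^^^^^^^^^^
ValueError: it knows: bottle, coaster, foot_grip, level, lid, opener, pad, rest, shelf, tumbler, vial
```

View pics/w5.png

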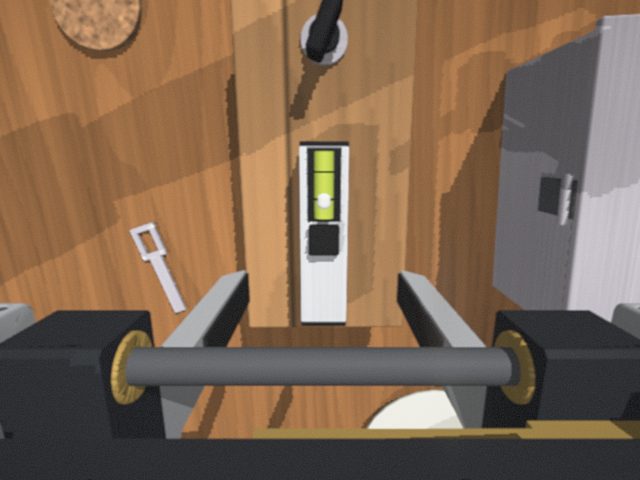

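The level lies on the strip: bar at columns 300–349, rows 142–325, with the bubble at (324,200), the far end from the foot. The wing head is at the top, around (325,35). I'll move over it for a close look.

Emit:
{"op": "play_rows", "data": {
  "increments": [
    [0.3,0,0,0,0,0],
    [0.3,0.03,0,0,0,0],
    [0.3,0.03,0,0,0,0],
    [0.1,0,0,0,0,0],
    [0,0,0,0,0,0],
    [0,0,0,0,0,0],
    [0,0,0,0,0,0]
  ]
}}

```text
time: 13.32
ee_pos: [0.5757, 0.1722, 0.4248]
orientation: [0.726, 0.688, -0.0, 0.0]
wrist_force: [0.2, -0.7, -0.1]
grip_width: 0.0799
grasp_force: 0.0
```

```bash
sed -i 's/("bubble",z0+.036),//' see.py; python3 see.py w6
python3 - <<'E'
from h import *
c=cam("wrist")
for d in ctrl.trace("foot_grip","wrist")[:2]: print(d["conf"],np.array(d["extent"])*[640,480,640,480])
im=cv2.imread("pics/w6.png")
cv2.imwrite("pics/w6c.png",cv2.resize(im[60:340,180:460],None,fx=2.1,fy=2.1,interpolation=cv2.INTER_CUBIC))
for z in(.077,.113): print(z,proj(c,[.575,.24,z]))
E
```

```text
13.325 [0.57571801 0.17224334 0.42481942] [ 7.26044716e-01  6.87647422e-01 -1.47962695e-04  2.67583408e-04] [ 0.24067854 -0.66810234 -0.10326405]
pad 0.8 [316.4 346.2] [0.5663 0.0762 0.122 ]
pad 0.67 [315.9 298.5] [0.5686 0.1218 0.122 ]
vial 0.63 [317.3 300.5] [0.5694 0.1174 0.116 ]
foot_grip 0.82 [315.6 157.4] [0.5749 0.2401 0.103 ]
0.93 [298.688 128.4   332.928 187.488]
0.077 [316.51171609 158.64751507]
0.113 [315.75780436 158.83844747]
```

View pics/w6c.png

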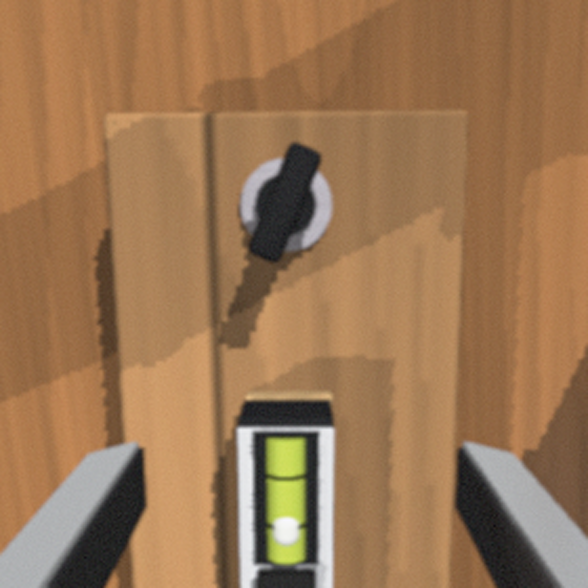

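The wing head's bar runs from crop (265,255) to (305,150), about 21° clockwise from the tool x axis, with its axis near (0.5735,0.2385). The bubble is about 12.6 mm off, away from the foot, so the foot needs about 1.8 rad clockwise. I'll align, descend and grip the head.

Emit:
{"op": "play_rows", "data": {
  "increments": [
    [0.33,-0.03,0,0,0,0],
    [0.33,-0.03,0,0,0,0],
    [0,0,0,0,0,0.24],
    [0,0,0,0,0,0.23],
    [0,0,0.4,0,0,0.23],
    [0,0,0.4,0,0,0],
    [0,0,0.4,0,0,0],
    [0,0,0.22,0,0,0]
  ],
  "hand": 60
}}

```text
time: 14.58
ee_pos: [0.5724, 0.2397, 0.2805]
orientation: [0.839, 0.545, -0.001, -0.0]
wrist_force: [1.3, 0.0, 0.1]
grip_width: 0.0602
grasp_force: 0.0
```

Emit:
{"op": "play_rows", "data": {
  "increments": [
    [0,0,0,0,0,0],
    [0,0,0,0,0,0],
    [0,0,0,0,0,0],
    [0,0,0,0,0,0]
  ]
}}

```text
time: 15.08
ee_pos: [0.5734, 0.24, 0.2837]
orientation: [0.839, 0.545, 0.001, 0.0]
wrist_force: [-0.8, -0.8, -0.5]
grip_width: 0.0602
grasp_force: 0.0
```

```bash
python3 see.py w7; python3 -c "
from plant import ctrl; print(ctrl.observe()['q'])"
```

```text
15.075 [0.57335243 0.2399545  0.28374119] [8.38676318e-01 5.44629438e-01 8.92086497e-04 1.09529410e-04] [-0.78874254 -0.79172166 -0.5206432 ]
foot_grip 0.85 [319.5 298.9] [0.5738 0.241  0.103 ]
[-0.51604969  0.73749316  0.12248122  1.71009256 -0.12777423  0.70134528
 -0.74628737]
```

Emit:
{"op": "play_rows", "data": {
  "increments": [
    [0,0,0,0,0,0],
    [0,0,0,0,0,0],
    [0,0,0,0,0,0],
    [0,0,0,0,0,0],
    [0,0,0,0,0,0]
  ],
  "hand": 5,
  "newtons": 20
}}

```text
time: 15.9
ee_pos: [0.5734, 0.2401, 0.2832]
orientation: [0.839, 0.544, 0.001, -0.0]
wrist_force: [-3.7, 0.1, 3.5]
grip_width: 0.0142
grasp_force: 21.2
```

Emit:
{"op": "play_rows", "data": {
  "increments": [
    [0,0,-0.004,0,0,0.3],
    [0,0,-0.004,0,0,0.3],
    [0,0,-0.004,0,0,0.3],
    [0,0,-0.004,0,0,0.3],
    [0,0,-0.004,0,0,0.3],
    [0,0,-0.004,0,0,0.3],
    [0,0,0,0,0,0],
    [0,0,0,0,0,0]
  ]
}}

```text
time: 16.9
ee_pos: [0.5729, 0.2401, 0.2851]
orientation: [0.994, 0.106, -0.0, -0.0]
wrist_force: [-1.1, 0.9, 2.4]
grip_width: 0.0141
grasp_force: 20.5
```

Run:
```python
from h import *
st=ctrl.observe();print(st['q'][6],st['wrist_torque'],st['wrist_force'],st['grip_width'])
ctrl.grab_frame("wrist");ctrl.grab_frame("side")
for n in("wrist","side"): print([(d["conf"],np.array(d["extent"])*[640,480,640,480]) for d in ctrl.find_in("bubble",n)])
```

```text
-1.4456291915770667 [-0.12252689  0.08093888 -0.03611488] [-1.10363975  0.85798977  2.39361484] 0.014097213808466357
[(0.56, array([467.52 , 290.208, 611.072, 412.08 ]))]
[]
```

Emit:
{"op": "play_rows", "data": {
  "increments": [
    [0,0,-0.004,0,0,0.3],
    [0,0,-0.004,0,0,0.3],
    [0,0,-0.004,0,0,0.3],
    [0,0,-0.004,0,0,0.3],
    [0,0,-0.004,0,0,0.3],
    [0,0,0,0,0,0],
    [0,0,0,0,0,0],
    [0,0,0,0,0,0]
  ]
}}

```text
time: 18.1
ee_pos: [0.5729, 0.2401, 0.2869]
orientation: [0.959, -0.283, -0.0, -0.0]
wrist_force: [-1.6, 2.4, -2.7]
grip_width: 0.0142
grasp_force: 20.0
```

Emit:
{"op": "play_rows", "data": {
  "increments": [
    [0,0,0,0,0,0],
    [0,0,0,0,0,0],
    [0,0,0,0,0,0],
    [0,0,0,0,0,0],
    [0,0,0,0,0,0],
    [0,0,0,0,0,0]
  ],
  "hand": 50
}}

```text
time: 18.85
ee_pos: [0.5731, 0.2398, 0.2871]
orientation: [0.959, -0.284, 0.0, -0.0]
wrist_force: [-1.3, -0.7, 0.3]
grip_width: 0.0501
grasp_force: 0.0
```

```bash
python3 see.py w8
python3 - <<'E'
from h import *
print(ctrl.observe()["q"][6])
im=cv2.imread("pics/w8.png")
ctrl.grab_frame("side"); s=ctrl.grab_frame("scene")
hsv=cv2.cvtColor(im,cv2.COLOR_BGR2HSV)
m=cv2.inRange(hsv,(25,110,90),(45,255,255)); x,y,w,h=cv2.boundingRect(m); print(x,y,w,h)
a=im[max(0,y-25):y+h+25,max(0,x-25):x+w+25]; cv2.imwrite("pics/w8c.png",cv2.resize(a,None,fx=500/max(a.shape),fy=500/max(a.shape),interpolation=cv2.INTER_CUBIC))
E
```

```text
18.85 [0.57307022 0.23984754 0.28709004] [ 9.58821611e-01 -2.84009012e-01  4.73303077e-07 -3.97050231e-06] [-1.32985916 -0.6943963   0.25546308]
vial 0.7 [567.7 176.4] [0.5685 0.1194 0.116 ]
foot_grip 0.64 [320.  302.2] [0.573  0.2422 0.103 ]
-2.048486690328536
503 127 137 96
```

View pics/w8c.png

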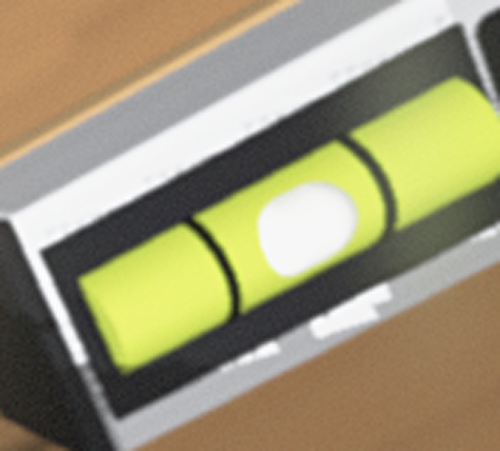

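The enlarged view shows the bubble (308,229) between the lines (~(222,265) and (~374,183)), about 1 mm off centre towards the pad. I'll lift, turn back, go over the level and measure it from straight above by colour.

Emit:
{"op": "play_rows", "data": {
  "increments": [
    [0,0,-0.3,0,0,0],
    [0,0,-0.4,0,0,0],
    [0,0,-0.4,0,0,0],
    [0,0,-0.1,0,0,-0.3],
    [0,0,0,0,0,-0.3],
    [0,0,0,0,0,-0.3],
    [0,0,0,0,0,-0.3],
    [0,0,0,0,0,-0.3]
  ]
}}

```text
time: 20.15
ee_pos: [0.573, 0.2398, 0.4071]
orientation: [0.994, 0.107, -0.0, 0.0]
wrist_force: [0.5, -0.1, 0.3]
grip_width: 0.0499
grasp_force: 0.0
```

Emit:
{"op": "play_rows", "data": {
  "increments": [
    [0,0,0,0,0,-0.3],
    [0,0,0,0,0,-0.3],
    [0,0,0,0,0,-0.3],
    [0,0,0,0,0,-0.3],
    [0,0,0,0,0,-0.3],
    [0,0,0,0,0,-0.3],
    [0,0,0,0,0,-0.3],
    [0,0,0,0,0,-0.1]
  ],
  "hand": 0
}}

```text
time: 21.15
ee_pos: [0.5731, 0.2396, 0.4071]
orientation: [0.776, 0.63, -0.0, -0.0]
wrist_force: [0.7, 0.5, -0.4]
grip_width: 0.0007
grasp_force: 0.0
```

Emit:
{"op": "play_rows", "data": {
  "increments": [
    [-0.4,0,0,0,0,0],
    [-0.4,0,0,0,0,0],
    [-0.4,0,0,0,0,0],
    [-0.46,0,0.3,0,0,0],
    [0,0,0.3,0,0,0],
    [0,0,0,0,0,0],
    [0,0,0,0,0,0],
    [0,0,0,0,0,0]
  ]
}}

```text
time: 22.15
ee_pos: [0.5391, 0.0782, 0.3482]
orientation: [0.777, 0.63, 0.001, 0.0]
wrist_force: [-0.3, 0.3, -0.5]
grip_width: 0.0003
grasp_force: 0.0
```

```bash
cat > bub.py <<'E'
from h import *
st=ctrl.observe(); im=ctrl.grab_frame("wrist"); c=cam("wrist",st)
print(st["time"],st["ee_pos"].round(4),st["orientation"].round(3),st["wrist_force"].round(2))
for t,z in(("pad",.122),("vial",.116)):
    for d in ctrl.spot_point(t,"wrist")[:1]:
        px=np.array(d["location"])*[640,480]; print(t,round(d["conf"],2),px.round(1),onz(c,px,z).round(4))
hsv=cv2.cvtColor(im,cv2.COLOR_RGB2HSV)
m=cv2.inRange(hsv,(25,110,90),(45,255,255)); 
n,l,s,ce=cv2.connectedComponentsWithStats(cv2.morphologyEx(m,cv2.MORPH_CLOSE,np.ones((15,15),np.uint8)))
k=1+np.argmin([abs(ce[i][0]-323)+ (1e4 if s[i][4]<200 else 0) for i in range(1,n)]); x,y,w,h=s[k][:4]; print("vial box",x,y,w,h)
cx=x+w//2; g=im[y:y+h].astype(int)
side=g[:,x+2:x+w//4,:].mean((1,2)); print("side rows",side.round().astype(int).tolist())
mid=g[:,cx-w//8:cx+w//8+1,2].mean(1); print("mid blue",mid.round().astype(int).tolist())
E
python3 bub.py
```

```text
22.15 [0.5391 0.0782 0.3482] [0.777 0.63  0.001 0.   ] [-0.27  0.33 -0.46]
pad 0.72 [362.5 271.7] [0.565  0.0724 0.122 ]
vial 0.76 [352.7 197.4] [0.568 0.118 0.116]
vial box 334 148 38 95
side rows [60, 42, 49, 76, 111, 126, 128, 127, 126, 126, 124, 124, 124, 122, 121, 121, 120, 119, 117, 116, 115, 115, 115, 111, 110, 110, 107, 106, 106, 103, 89, 56, 39, 64, 86, 93, 90, 90, 85, 86, 85, 82, 82, 79, 78, 75, 72, 74, 72, 68, 68, 66, 65, 64, 63, 61, 60, 59, 54, 55, 54, 54, 52, 51, 50, 48, 48, 42, 39, 43, 49, 49, 49, 47, 47, 46, 46, 43, 43, 47, 45, 44, 48, 48, 49, 47, 52, 57, 57, 60, 60, 64, 71, 69, 69]
mid blue [46, 60, 75, 81, 85, 83, 84, 85, 84, 83, 84, 85, 84, 84, 85, 85, 85, 85, 85, 85, 85, 86, 85, 85, 84, 86, 85, 85, 75, 54, 38, 53, 76, 84, 84, 85, 84, 82, 88, 148, 222, 242, 243, 242, 239, 236, 231, 226, 223, 222, 222, 221, 221, 220, 218, 210, 198, 181, 166, 152, 142, 114, 94, 92, 96, 93, 76, 47, 43, 68, 80, 84, 84, 82, 79, 77, 78, 77, 77, 76, 76, 77, 76, 75, 76, 75, 74, 74, 73, 74, 75, 74, 71, 60, 40]
```

The bubble is within about 0.5 mm of midway: lines at rows 30.3 and 67.6, bubble from 39.5 to about 60. Next I'll correct the yaw, which undershot by 9°, and centre the closed fingers over the pad.

Emit:
{"op": "play_rows", "data": {
  "increments": [
    [0,0,0,0,0,-0.3],
    [-0.03,0.255,0,0,0,0],
    [0,0,0.1,0,0,0],
    [0,0,0,0,0,0],
    [0,0,0,0,0,0],
    [0,0,0,0,0,0]
  ]
}}

```text
time: 23.05
ee_pos: [0.5635, 0.0734, 0.3373]
orientation: [0.725, 0.688, -0.0, -0.0]
wrist_force: [-0.2, 0.7, 0.5]
grip_width: 0.0003
grasp_force: 0.0
```

```bash
python3 bub.py | head -4
```

```text
23.05 [0.5635 0.0734 0.3373] [ 0.725  0.688 -0.    -0.   ] [-0.19  0.66  0.53]
pad 0.8 [324.  275.4] [0.5656 0.0739 0.122 ]
vial 0.58 [323.2 200. ] [0.5674 0.1174 0.116 ]
vial box 310 148 30 98
```

Emit:
{"op": "play_rows", "data": {
  "increments": [
    [0,0.01,0.07,0,0,0],
    [0,0,0.05,0,0,0],
    [0,0,0.03,0,0,0],
    [0,0,0,0,0,0],
    [0,0,0,0,0,0],
    [0,0,0,0,0,0]
  ]
}}

```text
time: 23.95
ee_pos: [0.5649, 0.0731, 0.3222]
orientation: [0.725, 0.688, 0.0, 0.0]
wrist_force: [1.2, 0.2, -0.0]
grip_width: 0.0005
grasp_force: 0.0
```

Emit:
{"op": "play_rows", "data": {
  "increments": [
    [0,0,0.015,0,0,0],
    [0,0,0.015,0,0,0],
    [0,0,0,0,0,0],
    [0,0,0,0,0,0],
    [0,0,0,0,0,0]
  ]
}}

```text
time: 24.58
ee_pos: [0.565, 0.073, 0.3211]
orientation: [0.725, 0.688, 0.001, 0.0]
wrist_force: [-4.2, -0.9, 15.3]
grip_width: 0.0004
grasp_force: 7.7
```

Emit:
{"op": "play_rows", "data": {
  "increments": [
    [0,0,-0.004,0,0,0],
    [0,0,0,0,0,0],
    [0,0,0,0,0,0],
    [0,0,0,0,0,0],
    [0,0,0,0,0,0],
    [0,0,0,0,0,0],
    [0,0,0,0,0,0],
    [0,0,0,0,0,0]
  ]
}}

```text
time: 25.58
ee_pos: [0.565, 0.073, 0.3212]
orientation: [0.725, 0.688, 0.001, 0.0]
wrist_force: [-2.7, 0.4, 12.5]
grip_width: 0.0003
grasp_force: 6.4
```

```bash
python3 bub.py; python3 bub.py | head -1
```

```text
25.575 [0.565  0.073  0.3212] [0.725 0.688 0.001 0.   ] [-2.73  0.44 12.47]
pad 0.81 [321.3 284.1] [0.5659 0.0743 0.122 ]
vial 0.88 [323.4 202. ] [0.5694 0.118  0.116 ]
vial box 306 147 32 106
side rows [68, 101, 120, 122, 123, 122, 123, 122, 123, 123, 122, 122, 123, 124, 123, 122, 122, 123, 123, 122, 122, 122, 122, 123, 122, 123, 121, 122, 123, 123, 122, 110, 67, 30, 70, 112, 124, 123, 122, 123, 122, 122, 122, 121, 122, 123, 131, 137, 142, 145, 145, 141, 139, 136, 138, 138, 136, 137, 136, 136, 135, 130, 125, 123, 119, 121, 121, 121, 121, 123, 120, 121, 120, 106, 68, 36, 63, 103, 118, 121, 121, 121, 120, 121, 121, 120, 121, 121, 122, 123, 122, 123, 123, 121, 121, 120, 120, 120, 122, 120, 121, 120, 122, 114, 94, 60]
mid blue [55, 73, 84, 87, 86, 87, 86, 86, 86, 85, 86, 87, 86, 84, 86, 87, 86, 87, 85, 86, 85, 86, 86, 85, 85, 85, 86, 85, 87, 85, 86, 79, 56, 31, 42, 67, 84, 86, 85, 85, 85, 83, 83, 112, 192, 242, 245, 244, 242, 241, 239, 235, 231, 227, 226, 227, 226, 226, 227, 227, 226, 222, 216, 206, 191, 177, 160, 137, 108, 87, 82, 84, 83, 81, 68, 42, 29, 53, 77, 84, 84, 83, 84, 84, 84, 83, 83, 84, 82, 83, 84, 84, 83, 83, 83, 83, 83, 83, 83, 83, 83, 83, 83, 84, 78, 62]
25.725 [0.565  0.073  0.3212] [0.725 0.688 0.001 0.   ] [-2.48  0.19 13.12]
```

The push is a steady 12–13 N, with the bubble about 0.5 mm from the middle. Handing in.

```bash
python3 -c "
from plant import ctrl; print(ctrl.finish_job())"
```

```text
the job is handed in; nothing more can be done
None
```

The job is handed in: the level lies on the strip, the foot is turned about 1.8 rad so the bubble sits about 0.5 mm from centre, and the fingers were pressing the pad at about 12.5 N at the end; the judge returned no verdict.

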